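# Pack out the fixture gap with shim plates and hold the wedge tight

### The job

Plug the stop block's square shank fully home into the square socket of the setting fixture and let go of it. Then pack the gap between the stop block and the locked fence: stand shim plates from the rack upright against the fence (the narrow one first, and the wide one too if the gap still needs it), so that the wedge, slid point down between plates and stop block with its sloped side to the block, jams tight on its taper before it reaches the floor of the gap. Finish while still holding the wedge, pushed down firmly so that the pack stays tight, and leave the tape roll, the die and the spanner where they are.

Things in the scene. Friction and masses are not known exactly. Their poses are not given: they have to be found in the camera images.
- fixture: setting fixture, fixed to the bench: flat aluminium base 90 (x) x 170 (y) x 30 mm high. Origin: centre of its underside; y runs from the socket end (-y) to the fence end (+y), z up. The gap lies along y on the base's top (z = 30, the gap floor), centred on x = 0. A backstop 32 wide, 45 mm tall over the base, stands 2 mm behind (-y of) the seated block's head; pressed by the wedge, the block leans back on it, widening the gap 2 to 3 mm at the top
- socket (a point): centre of the mouth of the square socket, in the top of the fixture's base at y = -45 from its middle; 25.5 mm square, sides along the fixture's x and y, 27 mm deep, slightly chamfered
- fence (a joint): position of the locked fence along the fixture's y, m (yields only above 80 N). Fence: upright steel plate 32 wide (x), 14 thick, 55 mm tall above the base, its foot on the side away from the gap. With the stop block seated, the gap between block and fence is 18 mm + this value; starts at 3 to 20 mm, so the gap is 21 to 38 mm
- fence_face (a point): middle of the lower edge of the fence's gap face, on the base's top; the face looks to the fixture's -y
- stop_block: steel stop block, 0.45 kg: square shank 24 x 24 x 25 mm with chamfered foot, below a head 36 x 36 x 55 mm tall, four sides alike. Origin: centre of the foot, z up. Starts upright, shank in a loose 26 mm hole of a timber stand 60 x 60 x 32 mm, foot 7 mm up. Seated, the head rests on the fixture's base (foot 5 mm above its underside), top level with the fence's, 55 mm over the gap floor
- rack: fixed timber rack 80 (x) x 130 (y) x 67 mm high that holds the plates and the wedge upright in slots side by side along its y (narrow plate at y = +40, wide plate at +5, wedge at -35). Origin: centre of its underside
- plate_narrow: steel shim plate, 44 mm wide (x), 10 mm thick (y), 75 mm tall, 0.15 kg. Origin: centre of its lower edge, z up. It starts upright in the rack, 35 mm standing out, foot 27 mm up; take it by its 44 mm width. Narrower than the other plate, so that fingers holding that one can pass it
- plate_wide: steel shim plate, 50 mm wide (x), 10 mm thick (y), 75 mm tall, otherwise like the narrow one
- wedge: steel wedge, 95 mm tall, 0.22 kg: head (upper 35 mm) 56 wide (x) x 24 thick (y); below it a taper 40 wide, 60 long, 24 mm thick at the head, 4 mm at the toe. Its +y face is flat and upright, 12 mm from the origin; the -y side slopes and jams on the block's top edge. Origin: toe level, mid head, z up. Starts upright, head on the rack's top. Needs over 5 mm of gap to enter; meets the floor in 22
- tape_roll: bystander: black roll of tape lying flat, 62 mm across, 19 mm high; origin at its underside
- die: bystander: grey steel crimp die segment standing upright, 37 x 36 x 56 mm; origin at its underside
- spanner: bystander: small steel spanner lying flat on the bench near the robot, 179 mm long, 28 wide, 9 mm thick; origin at the middle of its underside
Things that resemble listed ones, but are neither listed nor needed, are in the scene too. What is shaped like the stop_block but black is not meant.

How it is judged:
By the outcome, as a careful person would: the job done as asked, in the order asked, and still so for the second after the job is handed in, while the arm keeps its last pose, push and grip.
It also fails if it takes over 72 s, if anything falls off the work surface, if the arm or the gripper's body presses on something with over 40 N, if the wrist force passes 120 N, or if a joint passes its speed limit or range.

### The arm

A 6-joint arm with a two-finger parallel gripper is mounted at the origin on a cart in front of the work surface, level with it; the furniture and walls round the work are solid. World frame = base frame: x ahead of the robot, y to its left, z up, the work surface at z = 0. Lengths are in m, angles in rad, forces in N, time in s.
With the tool pointing down it reaches from about 0.3 to 0.775 m from the base axis. Payload 14.6 kg.
Tool frame: the origin (TCP) lies at the very end of the fingers, on their centre line; the grasp point (between the pads) lies 19 mm behind it; z points along the fingers, y is the line along which they close (so a half turn about z gives the same grasp; the last joint's range is limited). The gripper opens to 94 mm and grips with 3 to 60 N. Pads are 16 mm wide; open, the fingers measure 119 mm over their backs; the gripper's body (75 mm by 177 mm) begins 78 mm behind the grasp point.
Start: joints at [1.152, 0.3, 1.521, -0, 1.321, -0.067], TCP at [0.19, 0.516, 0.166] pointing down, gripper open.
Joint ranges: [-3.03, 3.03], [-0.79, 2.21], [0.23, 2.52], [-1.04, 4.18], [0, 3.07], [-2.55, 2.55]. Speed limits (rad/s): [2.22, 2.22, 2.57, 3.14, 3.14, 3.14].

### API

Orientations are given as [roll, pitch, yaw] about the fixed x, y, z axes, in that order (R = Rz(yaw) Ry(pitch) Rx(roll)).
In Python, from station import ctrl gives the robot as it stands.
- The arm moves only by the tool move_arm, never from a script. Its argument "increments" is a list of rows, each a list of 7 numbers: the opening, from 0 (shut) to 1 (fully open), then the shift along the tool's x, y, z in units of 50 mm (1.0 is 50 mm), then the turn, a rotation vector about the tool's x, y, z in rad. In form: [[claw, tx, ty, tz, rx, ry, rz], ...]. A call has 1 to 20 rows; each row shifts and turns the commanded pose from where the row before left it, along the tool's axes as they then stand; what a row does not reach is not made up. A row lasts 1/10 s, in which the tool goes at most 50 mm and 8.59 degrees, less where a joint would pass 70% of its speed; a pose out of reach is approached as far as the arm can. A call is refused whole if a number of a shift passes 1 or a number of a turn 0.15, either way. A call with a gripper value outside its range is refused whole. The fingers move at their own pace and stop on an object; "force" is the grip in N (left out, the last holds). Time passes only in rows, so rows that do not move let the fingers close. It gives the time, the measured TCP pose, the force, the opening and the grip force at its end, in the units of the state.
- ctrl.get_obs(): the state, without advancing time (a new reading comes with each control period).
- ctrl.camera(name): name is "scene" or "top"; returns a dict with "color" (400x640x3 uint8, blue, green, red), "K" (3x3 intrinsics, pixels), "pose" (4x4, takes a point from camera to world coordinates). Camera axes: x right, y down, z forward; pixel columns grow to the right and rows downward; lengths in m; the calibration is good to about 2 mm. A picture is of the moment at which its call begins. There is no depth.
- ctrl.hand_in(): hands the job in; it is judged then, once.
Trained networks look in a picture, given as the dict that the camera call returned (one of the last four; its "shot" number tells which), for a name from the list of things; names that differ only in an ending like _2 or _b are one class to them, and where a whole thing is asked for, a point or a joint stands for the part that bears it (a point fixed in the world has none). Each returns a list of dicts, best first, with "conf" (0 to 1); they miss things now and then, are a little off and sometimes report something else, mostly with a low value. They report only what shows in the picture. A call takes as long as a camera call. They do not tell look-alikes from the thing itself.
- ctrl.cut_out(name, picture): "mask" (400x640 bool, what is visible of it) and "centre" ([row, column] in pixels, amid what is visible of it).
The state is a dict: "time_s": time; "qpos": joint angles; "joint_vel": joint speeds; "tau": joint torques, N m; "ee_pos": TCP position; "eef_rot": TCP orientation; "force": force on the tool from outside, world axes, zero at the start; "moment": the same for the moment, N m; "grip_width": finger opening in m; "grip_force": force on a finger pad.
Only numpy, scipy, OpenCV 4.12 (cv2) and the standard library are available. Lean on these libraries where they do the work, as an engineer would, in place of code of your own. Each camera call takes 0.05 s, during which the arm holds its last target. There are 200 camera calls.

## Working session

There is one attempt and no reset: what is moved stays moved. The work goes in short steps, Python scripts to look and compute and a tool call to move; the robot and the scene stay as the last step left them, time stands still between calls to the robot, and variables do not carry over. Pictures are saved under pics/ and viewed, at most 10 in all, crops included, and the job is handed in when it is done.

Besides the shell and the picture viewer there is one more tool, called after "Emit:" as name([rows], argument=value, ...), one row to a line, values as JSON. move_arm: Moves the arm, as the interface text tells. Its arguments: {"type":"object","properties":{"increments":{"type":"array","items":{"type":"array","items":{"type":"number"}}},"force":{"type":"number"}},"required":["increments"]}

```bash
ls; mkdir -p pics
python3 - <<'E'
from station import ctrl
import cv2
o=ctrl.get_obs(); print({k:o[k] for k in("time_s","ee_pos","eef_rot","force","grip_width")})
for n in("scene","top"):
    p=ctrl.camera(n); cv2.imwrite(f"pics/{n}0.png",p["color"]); print(n,p["K"].tolist(),p["pose"].round(4).tolist())
    for t in "fixture socket fence fence_face stop_block rack plate_narrow plate_wide wedge tape_roll die spanner".split():
        try: print(t,[(round(d["conf"],2),[round(float(x)) for x in d["centre"]],int(d["mask"].sum())) for d in ctrl.cut_out(t,p)][:4])
        except Exception as e: print(t,e)
E
```

```text
pics
{'time_s': 0.0, 'ee_pos': array([0.1894131 , 0.51604376, 0.1649804 ]), 'eef_rot': array([-3.14044612e+00, -6.20994831e-05,  2.78981903e+00]), 'force': array([-0.36329845,  0.13803346, -0.41354432]), 'grip_width': 0.09384223155321642}
scene [[497.10552425079294, 0.0, 325.90647189922885], [0.0, 497.10552425079294, 196.74028910846874], [0.0, 0.0, 1.0]] [[0.6311, -0.2796, 0.7236, -0.2934], [-0.7754, -0.2542, 0.578, -0.6879], [0.0223, -0.9258, -0.3773, 0.4987], [0.0, 0.0, 0.0, 1.0]]
fixture [(0.57, [214, 322], 2317)]
socket [(0.89, [216, 320], 2367)]
fence [(0.81, [203, 314], 401)]
fence_face [(0.8, [201, 314], 388)]
stop_block [(0.87, [262, 444], 1109), (0.79, [234, 408], 721), (0.61, [214, 394], 567), (0.52, [183, 310], 168)]
rack [(0.82, [181, 222], 1422)]
plate_narrow [(0.59, [154, 214], 114)]
plate_wide []
wedge [(0.64, [166, 226], 367), (0.39, [232, 410], 740)]
tape_roll [(0.67, [184, 308], 193)]
die [(0.97, [226, 449], 554)]
spanner [(0.89, [226, 236], 318), (0.62, [237, 406], 750)]
top [[394.95908055931795, 0.0, 316.7847942624841], [0.0, 394.95908055931795, 204.53203711635533], [0.0, 0.0, 1.0]] [[-0.0091, -0.9908, 0.1349, 0.3875], [-0.9999, 0.0079, -0.0089, -0.0047], [0.0078, -0.1349, -0.9908, 1.0524], [0.0, 0.0, 0.0, 1.0]]
fixture [(0.82, [204, 314], 2277)]
socket [(0.83, [201, 316], 2291)]
fence [(0.75, [201, 306], 338)]
fence_face [(0.76, [203, 307], 369)]
stop_block [(0.83, [222, 453], 339), (0.71, [207, 415], 304), (0.65, [178, 380], 282)]
rack [(0.88, [216, 192], 1236)]
plate_narrow [(0.54, [207, 174], 174), (0.47, [205, 414], 332)]
plate_wide [(0.56, [207, 184], 209)]
wedge [(0.74, [210, 202], 318)]
tape_roll [(0.58, [152, 261], 371), (0.42, [260, 268], 333)]
die []
spanner [(0.63, [259, 262], 341), (0.27, [204, 316], 2356), (0.26, [212, 191], 1253)]
```

Run:
```python
import cv2
a=cv2.imread("pics/top0.png")[120:300,150:490]
cv2.imwrite("pics/t1.png",cv2.resize(a,(800,424),interpolation=cv2.INTER_CUBIC))
a=cv2.imread("pics/scene0.png")[120:310,180:480]
cv2.imwrite("pics/s1.png",cv2.resize(a,(800,507),interpolation=cv2.INTER_CUBIC))
```

```text
(no output)
```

View pics/t1.png

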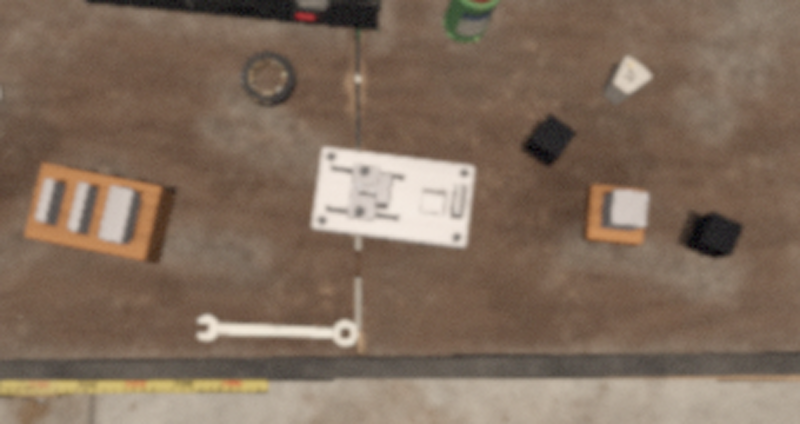

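View pics/s1.png

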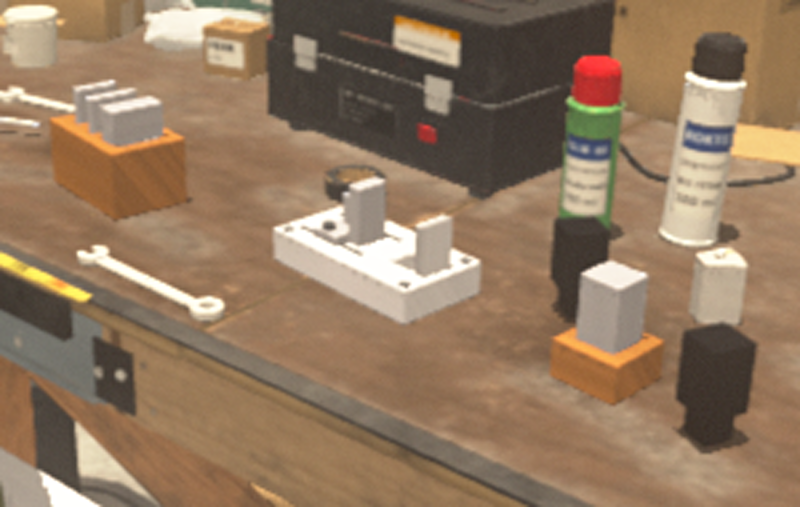

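```bash
cat > h.py <<'E'
import numpy as np, cv2
from scipy.optimize import minimize
def box(x0,x1,y0,y1,z0,z1): return np.array([[x,y,z] for x in(x0,x1) for y in(y0,y1) for z in(z0,z1)])/1000.
def proj(p,P):
    T=np.linalg.inv(p["pose"]); c=P@T[:3,:3].T+T[:3,3]; u=c@p["K"].T; return u[:,:2]/u[:,2:]
def place(B,x,y,yaw,z=0):
    c,s=np.cos(yaw),np.sin(yaw); return B@np.array([[c,s,0],[-s,c,0],[0,0,1]])+[x,y,z]
S=4
def sil(p,boxes):
    m=np.zeros((400*S,640*S),np.uint8)
    for B in boxes:
        q=(proj(p,B)+.5)*S-.5
        cv2.fillConvexPoly(m,cv2.convexHull(np.round(q*16).astype(np.int32)),255,shift=4)
    return cv2.resize(m,(640,400),interpolation=cv2.INTER_AREA)/255.
def fit(views,boxes,x0,z=0,steps=(.01,.01,.15)):
    """views: [(pic,mask)]"""
    def cost(v):
        bs=[place(b,*v,z) for b in boxes]
        return sum(((sil(p,bs)-m)**2).sum() for p,m in views)
    sim=np.array([x0]+[np.array(x0)+np.eye(3)[i]*steps[i] for i in range(3)])
    r=minimize(cost,x0,method="Nelder-Mead",options=dict(initial_simplex=sim,xatol=1e-4,fatol=.2)); return r.x,r.fun
def pix2plane(p,uv,z):
    d=p["pose"][:3,:3]@np.linalg.inv(p["K"])@[uv[0],uv[1],1]; o=p["pose"][:3,3]; return o+d*(z-o[2])/d[2]
FIX=[box(-45,45,-85,85,0,30),box(-16,16,-45-18-2-12,-65,30,75)]
FENCE=lambda f: box(-16,16,-27+18+f,-27+18+f+14,30,85)
BLK=box(-18,18,-18,18,25,80)
STAND=box(-30,30,-30,30,0,32)
RACK=box(-40,40,-65,65,0,67)
E
cat > m.py <<'E'
from station import ctrl
from h import *
P={n:ctrl.camera(n) for n in("scene","top")}
def mk(n,t,uv):
    L=ctrl.cut_out(t,P[n]); L=[d for d in L if np.hypot(d["centre"][0]-uv[1],d["centre"][1]-uv[0])<20]
    return L[0]["mask"].astype(float) if L else None
for nm,bx,z,g in(("fixture",FIX+[FENCE(10)],0,((322,214),(314,204))),("rack",[RACK],0,((222,181),(192,216))),
  ):
    V=[(P[n],mk(n,nm,uv)) for n,uv in zip(("scene","top"),g)]; V=[v for v in V if v[1] is not None]
    i=pix2plane(P["top"],g[1],.03)
    for vv in [V]+[[v] for v in V]:
        r,f=fit(vv,bx,[i[0],i[1],-.05]); print(nm,len(vv),r.round(4),round(f))
    for n,v in zip(("scene","top"),V):
        im=v[0]["color"].copy(); 
        for b in bx: 
            for q in proj(v[0],place(b,*fit(V,bx,[i[0],i[1],-.05])[0])): cv2.circle(im,tuple(np.round(q*16).astype(int)),16,(0,0,255),-1,shift=4)
        im[v[1]>0]=im[v[1]>0]*.7+np.array([80,0,0])
        c=g[0] if n=="scene" else g[1]
        cv2.imwrite(f"pics/o_{nm}_{n}.png",cv2.resize(im[c[1]-50:c[1]+50,c[0]-65:c[0]+65],None,fx=3,fy=3,interpolation=cv2.INTER_CUBIC))
# block
uvS=(394+14,234); 
for n in P:
    for d in ctrl.cut_out("stop_block",P[n]):
        c=d["centre"]; col=P[n]["color"][d["mask"]].mean(0); print(n,d["conf"],c,col.round())
        if col.mean()>100 and (n=="top" and abs(c[1]-415)<12 or n=="scene" and abs(c[1]-408)<15): P[n]["m"]=d["mask"].astype(float)
V=[(P[n],P[n]["m"]) for n in P if "m" in P[n]]
i=pix2plane(P["top"],(415,207),.087)
for vv in [V]+[[v] for v in V]:
    for bx,l in(([BLK+[0,0,.007]],"head"),):
        print(l,fit(vv,bx,[i[0],i[1],0]))
ims=[cv2.imread(f"pics/o_{a}_{b}.png") for a in("fixture","rack") for b in("scene","top")]
cv2.imwrite("pics/o.png",np.vstack([np.hstack(ims[:2]),np.hstack(ims[2:])]))
E
python3 m.py
```

```text
fixture 2 [ 0.53   -0.0132 -0.137 ] 169
fixture 1 [ 0.5271 -0.0148 -0.1388] 77
fixture 1 [ 0.531  -0.0134 -0.1376] 30
rack 2 [ 0.5116  0.3075 -0.2093] 1084
rack 1 [ 0.5095  0.3066 -0.197 ] 322
rack 1 [ 0.5123  0.307  -0.2045] 736
scene 0.84 [262.4, 447.7] [48. 56. 67.]
scene 0.69 [215.0, 394.3] [57. 66. 77.]
scene 0.65 [235.8, 408.4] [149. 162. 176.]
top 0.86 [221.0, 455.5] [33. 33. 37.]
top 0.81 [177.3, 381.1] [36. 37. 41.]
top 0.55 [208.4, 411.8] [151. 161. 176.]
head (array([ 0.50832708, -0.26166722, -0.05350939]), np.float64(53.36987312572088))
head (array([ 0.50507212, -0.2635374 , -0.10220292]), np.float64(15.679630911188005))
head (array([ 0.50858814, -0.26057929, -0.07981289]), np.float64(8.661930026912726))
```

View pics/o.png

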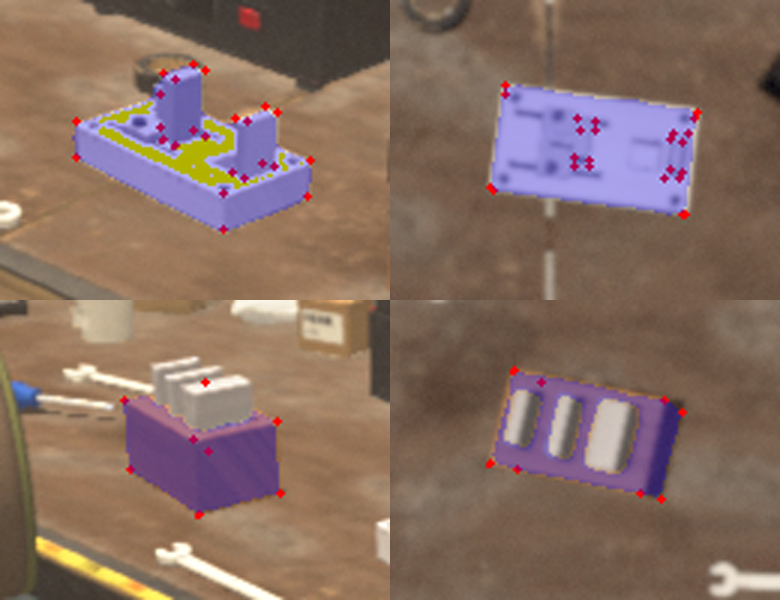

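```bash
cat > m2.py <<'E'
from station import ctrl
from h import *
P={n:ctrl.camera(n) for n in("scene","top")}
# rack fit, ignoring plate/wedge pixels
hold=[box(-22,22,35,45,60,102),box(-25,25,0,10,60,102),box(-28,28,-47,-23,60,102)]
V=[]
for n in P:
    d=ctrl.cut_out("rack",P[n])[0]; V.append((P[n],d["mask"].astype(float)))
def cost(v,VV):
    t=0
    for p,m in VV:
        ig=sil(p,[place(b,*v) for b in hold]); t+=(((sil(p,[place(RACK,*v)])-m)**2)*(1-ig)).sum()+0*ig.sum()
    return t
for VV in(V,V[:1],V[1:]):
    x0=[.511,.307,-.2]; sim=np.array([x0]+[np.array(x0)+np.eye(3)[i]*(.008,.008,.1)[i] for i in range(3)])
    r=minimize(cost,x0,args=(VV,),method="Nelder-Mead",options=dict(initial_simplex=sim,xatol=1e-4,fatol=.2)); print("rack",r.x.round(4),round(r.fun))
out=[]
for n,fx,c in(("scene",(.5271,-.0148,-.1388),(317,200)),("top",(.531,-.0134,-.1376),(309,203))):
    p=P[n]; k=8; w=cv2.resize(p["color"],None,fx=k,fy=k,interpolation=cv2.INTER_CUBIC)
    for f,col in((4,(0,0,255)),(9,(0,160,0)),(14,(255,0,0))):
        L=np.array([[-16,-9+f,30],[-16,-9+f,85],[16,-9+f,85],[16,-9+f,30]])/1000.
        q=(proj(p,place(L,*fx))+.5)*k-.5
        cv2.polylines(w,[np.round(q).astype(np.int32)],True,col,1)
    out.append(w[(c[1]-32)*k:(c[1]+32)*k,(c[0]-25)*k:(c[0]+25)*k])
cv2.imwrite("pics/f.png",np.hstack(out))
E
python3 m2.py
```

```text
rack [ 0.5119  0.3076 -0.2042] 92
rack [ 0.5075  0.3044 -0.2078] 18
rack [ 0.5124  0.3075 -0.2045] 33
```

View pics/f.png

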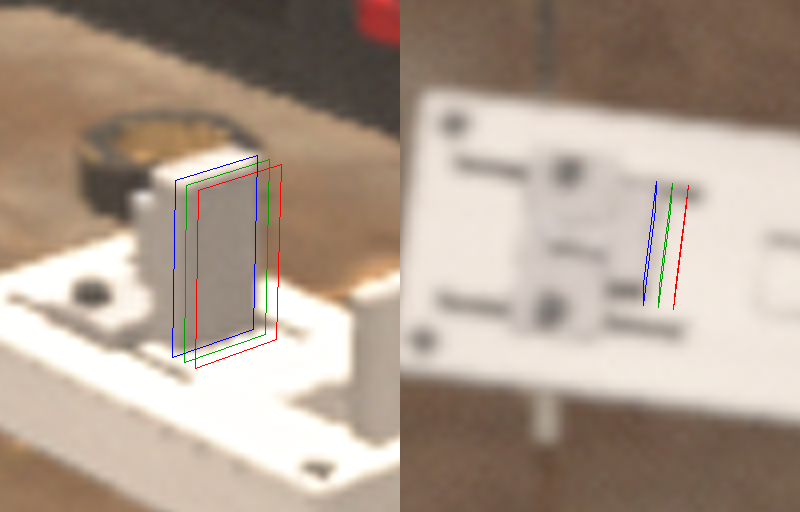

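```bash
cat > plan.py <<'E'
# usage: plan.py x y z yaw n claw : rows from the measured pose (tool down)
import sys, numpy as np
from station import ctrl
from scipy.spatial.transform import Rotation as R
x,y,z,yaw,n,c=map(float,sys.argv[1:7]); n=int(n)
o=ctrl.get_obs(); p=o["ee_pos"]; r0=R.from_euler("xyz",o["eef_rot"]); r1=R.from_euler("xyz",[np.pi,0,yaw])
rv=(r0.inv()*r1).as_rotvec(); rows=[]; r=r0; d=(np.array([x,y,z])-p)/n
pe=p.copy()
for i in range(n):
    s=np.round(r.inv().apply(p+d*(i+1)-pe)/.05,2); w=np.round(rv/n,3); rows.append([c]+list(map(float,s))+list(map(float,w)))
    pe=pe+r.apply(s*.05); r=r*R.from_rotvec(w)
print(o["time_s"],p.round(4),o["eef_rot"].round(4)); print(str(rows).replace(" ",""))
E
python3 plan.py .508 -.262 .14 1.49 30 0.7
```

```text
1.9 [0.1895 0.5163 0.1656] [-3.1416 -0.      2.7898]
[[0.7,-0.38,-0.41,0.02,-0.0,-0.0,0.043],[0.7,-0.39,-0.4,0.01,-0.0,-0.0,0.043],[0.7,-0.42,-0.38,0.02,-0.0,-0.0,0.043],[0.7,-0.42,-0.36,0.02,-0.0,-0.0,0.043],[0.7,-0.45,-0.35,0.02,-0.0,-0.0,0.043],[0.7,-0.46,-0.32,0.01,-0.0,-0.0,0.043],[0.7,-0.47,-0.3,0.02,-0.0,-0.0,0.043],[0.7,-0.48,-0.29,0.02,-0.0,-0.0,0.043],[0.7,-0.5,-0.26,0.01,-0.0,-0.0,0.043],[0.7,-0.5,-0.24,0.02,-0.0,-0.0,0.043],[0.7,-0.52,-0.22,0.02,-0.0,-0.0,0.043],[0.7,-0.52,-0.19,0.01,-0.0,-0.0,0.043],[0.7,-0.54,-0.18,0.02,-0.0,-0.0,0.043],[0.7,-0.54,-0.15,0.02,-0.0,-0.0,0.043],[0.7,-0.54,-0.13,0.02,-0.0,-0.0,0.043],[0.7,-0.55,-0.1,0.01,-0.0,-0.0,0.043],[0.7,-0.56,-0.08,0.02,-0.0,-0.0,0.043],[0.7,-0.56,-0.05,0.02,-0.0,-0.0,0.043],[0.7,-0.56,-0.04,0.01,-0.0,-0.0,0.043],[0.7,-0.56,-0.0,0.02,-0.0,-0.0,0.043],[0.7,-0.56,0.01,0.02,-0.0,-0.0,0.043],[0.7,-0.56,0.04,0.01,-0.0,-0.0,0.043],[0.7,-0.55,0.07,0.02,-0.0,-0.0,0.043],[0.7,-0.56,0.09,0.02,-0.0,-0.0,0.043],[0.7,-0.55,0.11,0.02,-0.0,-0.0,0.043],[0.7,-0.54,0.13,0.01,-0.0,-0.0,0.043],[0.7,-0.54,0.16,0.02,-0.0,-0.0,0.043],[0.7,-0.53,0.18,0.02,-0.0,-0.0,0.043],[0.7,-0.52,0.21,0.01,-0.0,-0.0,0.043],[0.7,-0.51,0.23,0.02,-0.0,-0.0,0.043]]
```

```bash
sed -i 's/np.round(rv\/n,3)/np.round(rv\/n,3)+0./; s/\/.05,2)/\/.05,2)+0./' plan.py; sed -i 's/replace(" ","")/replace(" ","").replace(".0,",",").replace("[0.","[.").replace(",0.",",.").replace("-0.","-.").replace(",-.,",",0,")/' plan.py; python3 plan.py .508 -.262 .14 1.49 20 0.7
```

```text
1.9 [0.1895 0.5163 0.1656] [-3.1416 -0.      2.7898]
[[.7,-.57,-.62,.03,0,0,.065],[.7,-.6,-.58,.02,0,0,.065],[.7,-.65,-.55,.03,0,0,.065],[.7,-.67,-.5,.02,0,0,.065],[.7,-.71,-.45,.03,0,0,.065],[.7,-.74,-.41,.02,0,0,.065],[.7,-.76,-.36,.03,0,0,.065],[.7,-.78,-.3,.02,0,0,.065],[.7,-.8,-.26,.03,0,0,.065],[.7,-.82,-.21,.03,0,0,.065],[.7,-.82,-.15,.02,0,0,.065],[.7,-.84,-.09,.03,0,0,.065],[.7,-.84,-.05,.02,0,0,.065],[.7,-.84,.02,.03,0,0,.065],[.7,-.84,.06,.02,0,0,.065],[.7,-.83,.12,.03,0,0,.065],[.7,-.82,.18,.02,0,0,.065],[.7,-.81,.23,.03,0,0,.065],[.7,-.79,.28,.03,0,0,.065],[.7,-.78,.33,.02,0,0,.065]]
```

Emit:
move_arm([
  [0.7,-0.57,-0.62,0.03,0,0,0.065],
  [0.7,-0.6,-0.58,0.02,0,0,0.065],
  [0.7,-0.65,-0.55,0.03,0,0,0.065],
  [0.7,-0.67,-0.5,0.02,0,0,0.065],
  [0.7,-0.71,-0.45,0.03,0,0,0.065],
  [0.7,-0.74,-0.41,0.02,0,0,0.065],
  [0.7,-0.76,-0.36,0.03,0,0,0.065],
  [0.7,-0.78,-0.3,0.02,0,0,0.065],
  [0.7,-0.8,-0.26,0.03,0,0,0.065],
  [0.7,-0.82,-0.21,0.03,0,0,0.065],
  [0.7,-0.82,-0.15,0.02,0,0,0.065],
  [0.7,-0.84,-0.09,0.03,0,0,0.065],
  [0.7,-0.84,-0.05,0.02,0,0,0.065],
  [0.7,-0.84,0.02,0.03,0,0,0.065],
  [0.7,-0.84,0.06,0.02,0,0,0.065],
  [0.7,-0.83,0.12,0.03,0,0,0.065],
  [0.7,-0.82,0.18,0.02,0,0,0.065],
  [0.7,-0.81,0.23,0.03,0,0,0.065],
  [0.7,-0.79,0.28,0.03,0,0,0.065],
  [0.7,-0.78,0.33,0.02,0,0,0.065],
])

```text
time_s: 3.9
ee_pos: [0.5085, -0.2639, 0.1399]
eef_rot: [3.142, -0.0, 1.487]
force: [0.4, 0.2, 0.8]
grip_width: 0.066
grip_force: 0.0
```

```bash
python3 plan.py .508 -.262 .042 1.49 4 0.7
```

```text
3.9 [ 0.5085 -0.2639  0.1399] [ 3.1416e+00 -1.0000e-04  1.4870e+00]
[[.7,.01,0,.49,0,0,-.001],[.7,.01,-.01,.49,0,0,-.001],[.7,.01,0,.49,0,0,-.001],[.7,.01,0,.49,0,0,-.001]]
```

Emit:
move_arm([
  [0.7,0.01,0,0.49,0,0,0],
  [0.7,0.01,0,0.49,0,0,0],
  [0.7,0.01,0,0.49,0,0,0],
  [0.7,0.01,0,0.49,0,0,0],
  [0.3,0,0,0,0,0,0],
  [0.3,0,0,0,0,0,0],
  [0.3,0,0,0,0,0,0],
  [0.3,0,0,0,0,0,0],
  [0.3,0,0,0,0,0,0],
  [0.3,0,0,0,0,0,0],
], force=15)

```text
time_s: 4.9
ee_pos: [0.5088, -0.2605, 0.0433]
eef_rot: [3.14, 0.001, 1.49]
force: [-2.3, 0.2, 7.1]
grip_width: 0.0356
grip_force: 14.9
```

Emit:
move_arm([
  [0.7,0,0,0,0,0,0],
  [0.7,0,0,0,0,0,0],
  [0.7,0,0,0,0,0,0],
  [0.7,0,0,0,0,0,0.15],
  [0.7,0,0,0,0,0,0.15],
  [0.7,0,0,0,0,0,0.15],
  [0.7,0,0,0,0,0,0.15],
  [0.7,0,0,0,0,0,0.15],
  [0.7,0,0,0,0,0,0.15],
  [0.7,0,0,0,0,0,0.15],
  [0.7,0,0,0,0,0,0.15],
  [0.7,0,0,0,0,0,0.15],
  [0.7,0,0,0,0,0,0.15],
  [0.7,0,0,0,0,0,0.071],
  [0.3,0,0,0,0,0,0],
  [0.3,0,0,0,0,0,0],
  [0.3,0,0,0,0,0,0],
  [0.3,0,0,0,0,0,0],
  [0.3,0,0,0,0,0,0],
  [0.3,0,0,0,0,0,0],
])

```text
time_s: 6.9
ee_pos: [0.5084, -0.2603, 0.0421]
eef_rot: [3.141, -0.0, -0.081]
force: [-0.1, -0.6, 1.1]
grip_width: 0.0357
grip_force: 14.9
```

Emit:
move_arm([
  [0.7,0,0,0,0,0,0],
  [0.7,0,0,0,0,0,0],
  [0.7,0,0,0,0,0,0],
  [0.7,0,0,0,0,0,-0.15],
  [0.7,0,0,0,0,0,-0.15],
  [0.7,0,0,0,0,0,-0.15],
  [0.7,0,0,0,0,0,-0.15],
  [0.7,0,0,0,0,0,-0.15],
  [0.7,0,0,0,0,0,-0.15],
  [0.7,0,0,0,0,0,-0.15],
  [0.7,0,0,0,0,0,-0.15],
  [0.7,0,0,0,0,0,-0.15],
  [0.7,0,0,0,0,0,-0.15],
  [0.7,0,0,0,0,0,-0.071],
  [0.3,0,0,0,0,0,0],
  [0.3,0,0,0,0,0,0],
  [0.3,0,0,0,0,0,0],
  [0.3,0,0,0,0,0,0],
  [0.3,0,0,0,0,0,0],
  [0.3,0,0,0,0,0,0],
], force=50)

```text
time_s: 8.9
ee_pos: [0.5083, -0.2601, 0.042]
eef_rot: [-3.141, -0.0, 1.489]
force: [-0.5, 0.3, 0.5]
grip_width: 0.0351
grip_force: 49.9
```

```bash
cat > m3.py <<'E'
# block fit in the hand: head box, per view
from station import ctrl
from h import *
import sys
P={n:ctrl.camera(n) for n in("scene","top")}; o=ctrl.get_obs(); e=o["ee_pos"]; print(o["time_s"],e.round(4),o["eef_rot"].round(4),o["grip_width"],o["force"].round(1))
cv2.imwrite("pics/"+sys.argv[1],np.vstack([P[n]["color"][100:300,150:550] for n in P]))
for n in P:
    for d in ctrl.cut_out("stop_block",P[n]):
        print(n,round(d["conf"],2),[round(float(v)) for v in d["centre"]],d["mask"].sum(),P[n]["color"][d["mask"]].mean().round())
E
python3 m3.py b1.png
```

```text
9.0 [ 0.5083 -0.2601  0.0421] [-3.1416 -0.      1.4896] 0.03526465981703604 [-0.6 -1.1 -0. ]
scene 0.94 [236, 411] 661 140.0
scene 0.77 [218, 394] 355 62.0
scene 0.72 [263, 446] 1009 57.0
top 0.73 [179, 382] 258 40.0
top 0.59 [204, 408] 38 88.0
```

Emit:
move_arm([
  [0.3,0,0,-0.4,0,0,0],
  [0.3,0,0,-0.4,0,0,0],
  [0.3,0,0,-0.4,0,0,0],
  [0.3,0,0,-0.4,0,0,0],
  [0.3,0,0,-0.2,0,0,0],
])

```text
time_s: 9.6
ee_pos: [0.5086, -0.2602, 0.1332]
eef_rot: [3.141, 0.0, 1.49]
force: [0.8, -0.5, -5.7]
grip_width: 0.0352
grip_force: 49.9
```

```bash
python3 plan.py .5245 -.0573 .13 1.433 6 0.3
```

```text
9.6 [ 0.5086 -0.2602  0.1332] [3.1406e+00 4.0000e-04 1.4897e+00]
[[.3,.68,0,.01,0,0,.009],[.3,.68,-.01,.01,0,0,.009],[.3,.68,-.01,.01,0,0,.009],[.3,.67,-.02,.01,0,0,.009],[.3,.68,-.03,.01,0,0,.009],[.3,.68,-.03,.01,0,0,.009]]
```

Emit:
move_arm([
  [0.3,0.5,0,0.01,0,0,0.009],
  [0.3,0.68,-0.01,0.01,0,0,0.009],
  [0.3,0.68,-0.01,0.01,0,0,0.009],
  [0.3,0.67,-0.02,0.01,0,0,0.009],
  [0.3,0.68,-0.03,0.01,0,0,0.009],
  [0.3,0.5,-0.02,0.01,0,0,0.009],
  [0.3,0.36,-0.01,0,0,0,0],
  [0.3,0,0,0,0,0,0],
])

```text
time_s: 10.4
ee_pos: [0.5247, -0.0553, 0.1283]
eef_rot: [-3.14, -0.0, 1.438]
force: [-0.5, -1.0, -5.1]
grip_width: 0.0351
grip_force: 49.9
```

```bash
python3 plan.py .5245 -.0573 .13 1.433 1 0.3
python3 - <<'E'
from station import ctrl
from h import *
P={n:ctrl.camera(n) for n in("scene","top")}
cv2.imwrite("pics/b2.png",np.hstack([cv2.resize(P["scene"]["color"][130:250,260:380],(400,400),interpolation=cv2.INTER_CUBIC),cv2.resize(P["top"]["color"][140:260,260:380],(400,400),interpolation=cv2.INTER_CUBIC)]))
E
```

```text
10.4 [ 0.5247 -0.0553  0.1283] [-3.1403e+00 -4.0000e-04  1.4380e+00]
[[.3,-.04,0,-.03,-.001,0,.005]]
```

View pics/b2.png

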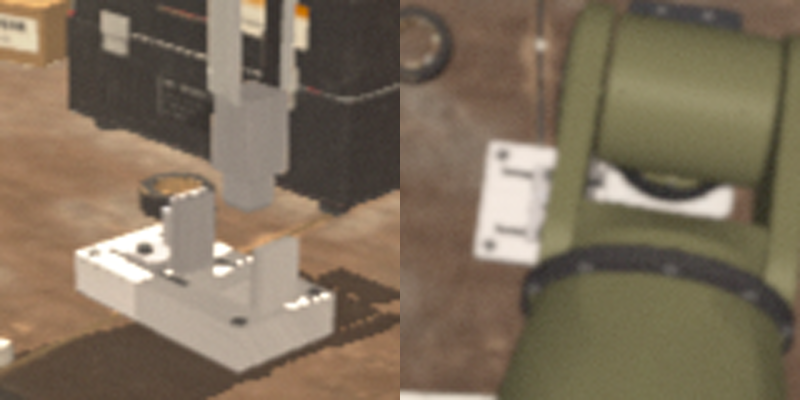

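Emit:
move_arm([
  [0.3,-0.04,0,0.2,0,0,0.005],
  [0.3,0,0,0.4,0,0,0],
  [0.3,0,0,0.2,0,0,0],
  [0.3,0,0,0.1,0,0,0],
  [0.3,0,0,0.1,0,0,0],
  [0.3,0,0,0.1,0,0,0],
  [0.3,0,0,0,0,0,0],
])

```text
time_s: 11.2
ee_pos: [0.5245, -0.0592, 0.0736]
eef_rot: [-3.141, 0.0, 1.431]
force: [-0.0, -0.2, -5.1]
grip_width: 0.0353
grip_force: 49.9
```

Emit:
move_arm([
  [0.3,0.03,0,0.1,0,0,0],
  [0.3,0,0,0.06,0,0,0],
  [0.3,0,0,0.04,0,0,0],
  [0.3,0,0,0.04,0,0,0],
  [0.3,0,0,0,0,0,0],
])

```text
time_s: 11.7
ee_pos: [0.5248, -0.0577, 0.0618]
eef_rot: [-3.141, -0.0, 1.431]
force: [-0.5, 0.3, -5.3]
grip_width: 0.0351
grip_force: 49.9
```

Emit:
move_arm([
  [0.3,0,0,0.06,0,0,0],
  [0.3,0,0,0.06,0,0,0],
  [0.3,0,0,0.06,0,0,0],
  [0.3,0,0,0.06,0,0,0],
  [0.3,0,0,0,0,0,0],
])

```text
time_s: 12.2
ee_pos: [0.5246, -0.0577, 0.0494]
eef_rot: [-3.141, -0.0, 1.431]
force: [-1.3, 0.3, -5.5]
grip_width: 0.0351
grip_force: 49.9
```

Emit:
move_arm([
  [0.3,0,0,0.06,0,0,0],
  [0.3,0,0,0.06,0,0,0],
  [0.3,0,0,0.06,0,0,0],
  [0.3,0,0,0.03,0,0,0],
  [0.3,0,0,0,0,0,0],
])

```text
time_s: 12.7
ee_pos: [0.5248, -0.0576, 0.0401]
eef_rot: [-3.141, -0.0, 1.431]
force: [-8.7, 3.2, 6.7]
grip_width: 0.035
grip_force: 50.0
```

Emit:
move_arm([
  [0.3,0,0,0.03,0,0,0],
  [0.3,0,0,0,0,0,0],
  [0.7,0,0,0,0,0,0],
  [0.7,0,0,0,0,0,0],
  [0.7,0,0,0,0,0,0],
  [0.7,0,0,0,0,0,0],
])

```text
time_s: 13.3
ee_pos: [0.5252, -0.0578, 0.0381]
eef_rot: [3.141, 0.0, 1.431]
force: [0.4, -0.4, -0.6]
grip_width: 0.0633
grip_force: 0.0
```

```bash
python3 plan.py .5245 -.0573 .13 1.433 4 0.7
```

```text
13.3 [ 0.5252 -0.0578  0.0381] [3.1408 0.     1.4307]
[[.7,0,0,-.46,0,0,-.001],[.7,0,-.01,-.46,0,0,-.001],[.7,.01,0,-.46,0,0,-.001],[.7,0,0,-.46,0,0,-.001]]
```

Emit:
move_arm([
  [0.7,0,0,-0.4,0,0,0],
  [0.7,0,0,-0.6,0,0,0],
  [0.75,0,0,-0.6,0,0,0],
  [0.75,0,0,-0.4,0,0,0],
  [0.75,0.2,0,-0.1,0,0,0],
  [0.75,0,0,0,0,0,0],
])

```text
time_s: 13.9
ee_pos: [0.5266, -0.0468, 0.143]
eef_rot: [3.141, -0.0, 1.431]
force: [0.9, -0.2, -0.9]
grip_width: 0.0705
grip_force: 0.0
```

```bash
python3 plan.py .5205 .3467 .13 1.366 10 0.75
python3 - <<'E'
from station import ctrl
from h import *
P={n:ctrl.camera(n) for n in("scene",)}
cv2.imwrite("pics/b3.png",cv2.resize(P["scene"]["color"][130:250,260:380],(480,480),interpolation=cv2.INTER_CUBIC))
E
```

```text
13.9 [ 0.5266 -0.0468  0.143 ] [ 3.1407e+00 -2.0000e-04  1.4314e+00]
[[.75,.78,-.12,.03,0,0,.007],[.75,.77,-.13,.02,0,0,.007],[.75,.78,-.13,.03,0,0,.007],[.75,.78,-.14,.02,0,0,.007],[.75,.77,-.14,.03,0,0,.007],[.75,.77,-.15,.03,0,0,.007],[.75,.77,-.15,.02,0,0,.007],[.75,.78,-.16,.03,0,0,.007],[.75,.77,-.17,.03,0,0,.007],[.75,.76,-.17,.02,0,0,.007]]
```

View pics/b3.png

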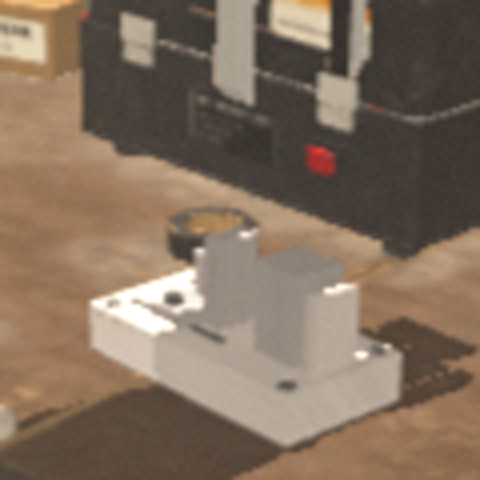

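Emit:
move_arm([
  [0.75,0.78,-0.12,0.03,0,0,0.007],
  [0.75,0.77,-0.13,0.02,0,0,0.007],
  [0.75,0.78,-0.13,0.03,0,0,0.007],
  [0.75,0.78,-0.14,0.02,0,0,0.007],
  [0.75,0.77,-0.14,0.03,0,0,0.007],
  [0.75,0.77,-0.15,0.03,0,0,0.007],
  [0.75,0.77,-0.15,0.02,0,0,0.007],
  [0.75,0.78,-0.16,0.03,0,0,0.007],
  [0.75,0.77,-0.17,0.03,0,0,0.007],
  [0.75,0.76,-0.17,0.02,0,0,0.007],
  [0.75,0,0,0,0,0,0],
  [0.75,0,0,0,0,0,0],
])

```text
time_s: 15.15
ee_pos: [0.5195, 0.3456, 0.1281]
eef_rot: [-3.14, 0.002, 1.362]
force: [0.0, -0.6, -0.1]
grip_width: 0.0703
grip_force: 0.0
```

```bash
python3 plan.py .5205 .3467 .072 1.366 3 0.75
python3 - <<'E'
from station import ctrl
from h import *
p=ctrl.camera("scene"); c=p["color"]
q=proj(p,np.array([[.5205,.3467,.1]]))[0]; print(q); u,v=map(int,q)
cv2.imwrite("pics/b4.png",cv2.resize(c[v-50:v+60,u-60:u+70],(650,550),interpolation=cv2.INTER_CUBIC))
E
```

```text
15.15 [0.5195 0.3456 0.1281] [-3.1397e+00  2.0000e-03  1.3623e+00]
[[.75,.01,.01,.37,-.001,.001,-.001],[.75,.01,0,.38,-.001,.001,-.001],[.75,.01,.01,.37,-.001,.001,-.001]]
[215.30457719 151.58469106]
```

View pics/b4.png

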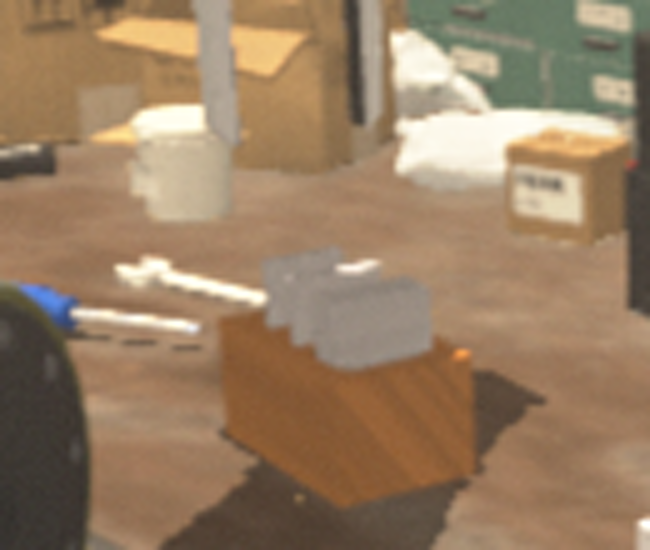

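Emit:
move_arm([
  [0.75,0.01,0.01,0.37,0,0,-0.004],
  [0.75,0.01,0,0.38,0,0,0],
  [0.75,0,0,0.37,0,0,0],
  [0.75,0,0,0,0,0,0],
  [0.35,0,0,0,0,0,0],
  [0.35,0,0,0,0,0,0],
  [0.35,0,0,0,0,0,0],
  [0.35,0,0,0,0,0,0],
  [0.35,0,0,0,0,0,0],
  [0.35,0,0,0,0,0,0],
], force=30)

```text
time_s: 16.2
ee_pos: [0.521, 0.3465, 0.0742]
eef_rot: [3.141, -0.0, 1.365]
force: [-0.6, 0.2, -0.8]
grip_width: 0.033
grip_force: 0.0
```

Run:
```python
from station import ctrl
from h import *
P={n:ctrl.camera(n) for n in("scene","top")}; o=[]
for n in P:
    p=P[n]; q=proj(p,np.array([[.521,.3465,.09]]))[0]; print(n,q); u,v=map(int,q)
    o.append(cv2.resize(p["color"][v-35:v+45,u-40:u+40],(400,400),interpolation=cv2.INTER_CUBIC))
cv2.imwrite("pics/b5.png",np.hstack(o))
```

```text
scene [215.72768198 155.11816638]
top [170.01688631 204.6977502 ]
```

View pics/b5.png

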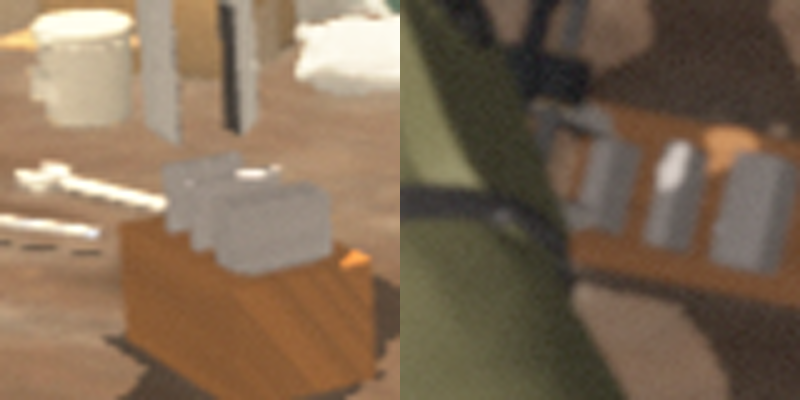

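Emit:
move_arm([
  [0.75,0,0,-0.1,0,0,0],
  [0.75,0,0,0,0,0,0],
  [0.75,0,0,0,0,0,0],
  [0.75,0,0,0,0,0,0],
  [0.75,0,0,0.2,0,0,0],
  [0.75,0,0,0.2,0,0,0],
  [0.75,0,0,0.1,0,0,0],
  [0.75,0,0,0,0,0,0],
])

```text
time_s: 17.1
ee_pos: [0.5204, 0.3461, 0.0526]
eef_rot: [-3.14, 0.001, 1.365]
force: [-0.5, 0.2, -0.2]
grip_width: 0.0706
grip_force: 0.0
```

Emit:
move_arm([
  [0.35,0,0,0.05,0,0,0],
  [0.35,0,0,0,0,0,0],
  [0.35,0,0,0,0,0,0],
  [0.35,0,0,0,0,0,0],
  [0.35,0,0,0,0,0,0],
], force=30)

```text
time_s: 17.6
ee_pos: [0.5211, 0.3465, 0.0518]
eef_rot: [3.141, -0.0, 1.365]
force: [-0.7, 1.7, 0.7]
grip_width: 0.0436
grip_force: 30.0
```

Emit:
move_arm([
  [0.35,0,0,-0.2,0,0,0],
  [0.35,0,0,-0.4,0,0,0],
  [0.35,0,0,-0.4,0,0,0],
  [0.35,0,0,-0.4,0,0,0],
  [0.35,0,0,-0.3,0,0,0],
  [0.35,0,0,0,0,0,0],
  [0.35,0,0,0,0,0,0],
])

```text
time_s: 18.3
ee_pos: [0.5208, 0.3463, 0.1361]
eef_rot: [-3.141, 0.0, 1.365]
force: [-0.4, -0.5, -2.1]
grip_width: 0.0436
grip_force: 30.0
```

```bash
python3 plan.py .5296 -.023 .137 1.433 9 0.35
```

```text
18.3 [0.5208 0.3463 0.1361] [-3.1413e+00  3.0000e-04  1.3648e+00]
[[.35,-.8,.19,0,0,0,-.008],[.35,-.8,.18,0,0,0,-.008],[.35,-.8,.17,-.01,0,0,-.008],[.35,-.81,.17,0,0,0,-.008],[.35,-.8,.16,0,0,0,-.008],[.35,-.81,.16,0,0,0,-.008],[.35,-.8,.14,0,0,0,-.008],[.35,-.81,.15,0,0,0,-.008],[.35,-.81,.13,-.01,0,0,-.008]]
```

Emit:
move_arm([
  [0.35,-0.8,0.19,0,0,0,-0.008],
  [0.35,-0.8,0.18,0,0,0,-0.008],
  [0.35,-0.8,0.17,-0.01,0,0,-0.008],
  [0.35,-0.81,0.17,0,0,0,-0.008],
  [0.35,-0.8,0.16,0,0,0,-0.008],
  [0.35,-0.81,0.16,0,0,0,-0.008],
  [0.35,-0.8,0.14,0,0,0,-0.008],
  [0.35,-0.81,0.15,0,0,0,-0.008],
  [0.35,-0.81,0.13,-0.01,0,0,-0.008],
  [0.35,0,0,0,0,0,0],
  [0.35,0,0,0,0,0,0],
  [0.35,0,0,0,0,0,0],
])

```text
time_s: 19.5
ee_pos: [0.5294, -0.022, 0.1369]
eef_rot: [-3.141, -0.0, 1.437]
force: [0.3, 0.5, -1.9]
grip_width: 0.0439
grip_force: 30.0
```

```bash
python3 plan.py .5296 -.023 .085 1.433 3 0.35;  python3 - <<'E'
from station import ctrl
from h import *
p=ctrl.camera("scene")
for n in("plate_narrow","fence","stop_block"):
    print(n,[(round(d["conf"],2),[round(float(v),1) for v in d["centre"]],int(d["mask"].sum())) for d in ctrl.cut_out(n,p)][:3])
cv2.imwrite("pics/b6.png",cv2.resize(p["color"][130:230,270:370],(600,600),interpolation=cv2.INTER_CUBIC))
E
```

```text
19.5 [ 0.5294 -0.022   0.1369] [-3.1405e+00 -1.0000e-04  1.4373e+00]
[[.35,-.01,0,.35,0,0,.001],[.35,0,0,.34,0,0,.001],[.35,-.01,.01,.35,0,0,.001]]
plate_narrow [(0.66, [166.1, 324.8], 528)]
fence [(0.87, [204.6, 311.5], 446), (0.39, [217.0, 321.0], 2030)]
stop_block [(0.97, [263.7, 446.6], 1048), (0.88, [200.8, 330.4], 407), (0.8, [218.3, 395.0], 656)]
```

View pics/b6.png

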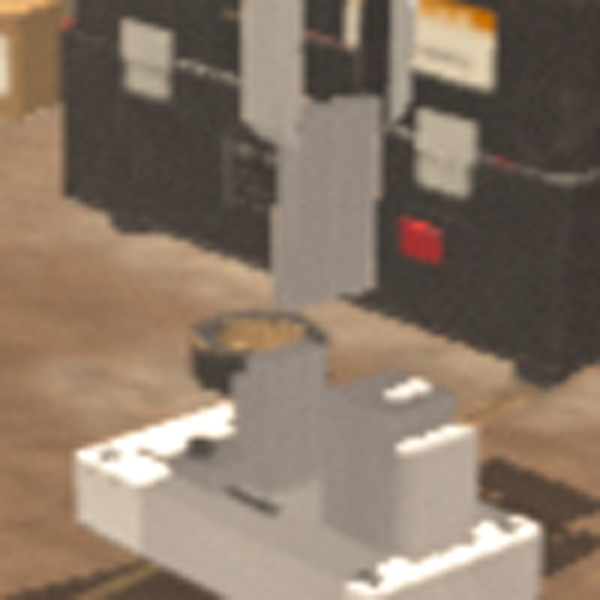

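Emit:
move_arm([
  [0.35,-0.01,0,0.35,0,0,0.004],
  [0.35,0,0,0.35,0,0,0],
  [0.35,0,0,0.35,0,0,0],
  [0.35,0,0,0.2,0,0,0],
  [0.35,0,0,0.2,0,0,0],
  [0.35,0,0,0.1,0,0,0],
  [0.35,0,0,0,0,0,0],
])

```text
time_s: 20.4
ee_pos: [0.5295, -0.0231, 0.0597]
eef_rot: [-3.141, 0.0, 1.433]
force: [0.2, -0.3, -0.8]
grip_width: 0.0432
grip_force: 30.0
```

Foot about 5 mm over the floor, free. Now slide toward the fence until contact.

Emit:
move_arm([
  [0.35,0.08,0,0.02,0,0,0],
  [0.35,0.08,0,0.02,0,0,0],
  [0.35,0.06,0,0,0,0,0],
  [0.35,0,0,0,0,0,0],
])

```text
time_s: 20.8
ee_pos: [0.5314, -0.0128, 0.0585]
eef_rot: [3.141, 0.002, 1.433]
force: [-0.7, -5.3, 0.7]
grip_width: 0.0433
grip_force: 30.0
```

Emit:
move_arm([
  [0.35,-0.01,0,0.04,0,0,0],
  [0.35,0,0,0.04,0,0,0],
  [0.35,0,0,0.03,0,0,0],
  [0.35,0,0,0,0,0,0],
])

```text
time_s: 21.2
ee_pos: [0.5316, -0.0132, 0.0544]
eef_rot: [3.14, 0.001, 1.433]
force: [-8.1, -4.4, 20.7]
grip_width: 0.0433
grip_force: 30.1
```

Emit:
move_arm([
  [0.35,0.01,0,-0.03,0,0,0],
  [0.35,0,0,0,0,0,0],
  [0.35,0.01,0,0,0,0,0],
  [0.35,0,0,0,0,0,0],
])

```text
time_s: 21.6
ee_pos: [0.5315, -0.0129, 0.0547]
eef_rot: [3.141, 0.002, 1.433]
force: [-3.7, -10.9, 5.1]
grip_width: 0.0437
grip_force: 30.0
```

Emit:
move_arm([
  [0.65,0,0,0,0,0,0],
  [0.65,0,0,0,0,0,0],
  [0.65,0,0,0,0,0,0],
  [0.65,0,0,-0.2,0,0,0],
  [0.65,0,0,-0.4,0,0,0],
  [0.75,0,0,-0.5,0,0,0],
  [0.75,0,0,-0.5,0,0,0],
  [0.75,0,0,0,0,0,0],
])

```text
time_s: 22.4
ee_pos: [0.5329, -0.0118, 0.138]
eef_rot: [3.136, -0.0, 1.433]
force: [-0.2, -0.2, -0.9]
grip_width: 0.0704
grip_force: 0.0
```

```bash
python3 plan.py .5134 .3114 .135 1.366 9 0.75;  python3 - <<'E'
from station import ctrl
from h import *
p=ctrl.camera("scene")
k=6; w=cv2.resize(p["color"],None,fx=k,fy=k,interpolation=cv2.INTER_CUBIC)
cv2.imwrite("pics/b7.png",w[140*k:235*k,275*k:375*k])
E
```

```text
22.4 [ 0.5329 -0.0118  0.138 ] [ 3.1358e+00 -4.0000e-04  1.4329e+00]
[[.75,.71,-.14,.01,.001,0,.007],[.75,.7,-.15,0,.001,0,.007],[.75,.7,-.15,.01,.001,0,.007],[.75,.71,-.16,.01,.001,0,.007],[.75,.7,-.16,0,.001,0,.007],[.75,.7,-.16,.01,.001,0,.007],[.75,.7,-.17,.01,.001,0,.007],[.75,.69,-.18,0,.001,0,.007],[.75,.7,-.18,.01,.001,0,.007]]
```

View pics/b7.png

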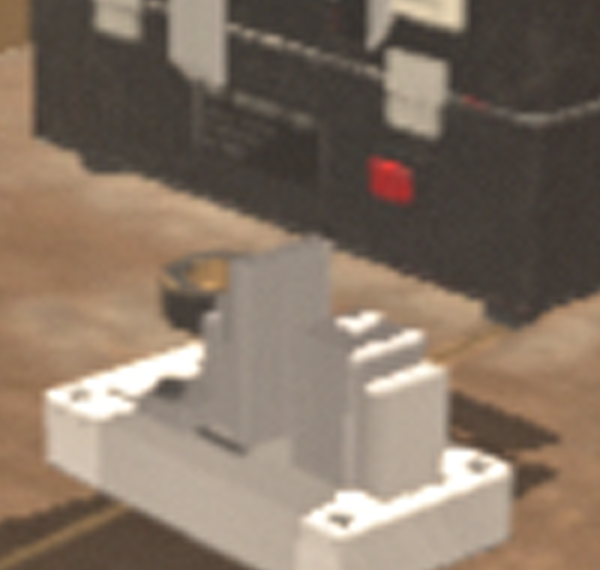

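Emit:
move_arm([
  [0.75,0.71,-0.14,0.01,0,0,0.007],
  [0.75,0.7,-0.15,0,0,0,0.007],
  [0.75,0.7,-0.15,0.01,0,0,0.007],
  [0.75,0.71,-0.16,0.01,0,0,0.007],
  [0.75,0.7,-0.16,0,0,0,0.007],
  [0.75,0.7,-0.16,0.01,0,0,0.007],
  [0.75,0.7,-0.17,0.01,0,0,0.007],
  [0.75,0.69,-0.18,0,0,0,0.007],
  [0.75,0.7,-0.18,0.01,0,0,0.007],
  [0.75,0,0,0,0,0,0],
  [0.75,0,0,0,0,0,0],
])

```text
time_s: 23.55
ee_pos: [0.5113, 0.3115, 0.13]
eef_rot: [-3.14, 0.001, 1.371]
force: [-0.5, -0.4, -0.6]
grip_width: 0.0706
grip_force: 0.0
```

```bash
python3 plan.py .5134 .3124 .052 1.366 4 0.75;  python3 - <<'E'
from station import ctrl
from h import *
p=ctrl.camera("scene")
for a in((275+240/6,140+445/6),(275+297/6,140+470/6)):
    w=pix2plane(p,a,.03)-[.5271,-.0148,0]; c,s=np.cos(.1388),np.sin(.1388); print((c*w[0]-s*w[1])*1e3,(s*w[0]+c*w[1])*1e3)
from collections import Counter
d=[d for d in ctrl.cut_out("plate_narrow",p) if abs(d["centre"][1]-322)<15]; print([(e["conf"],e["centre"]) for e in d])
if d:
    m=d[0]["mask"].astype(float)
    # fit y of plate in fixture frame
    best=[]
    for y in np.arange(-12,15,.5):
      pl=place(box(-22,22,y-5,y+5,30,105),.5271,-.0148,-.1388); bl=place(box(-18,18,-63,-27,30,85),.5271,-.0148,-.1388)
      best.append((((sil(p,[pl])*(1-sil(p,[bl]))-m)**2).sum(),y))
    print(sorted(best)[:3])
E
```

```text
23.55 [0.5113 0.3115 0.13  ] [-3.1403e+00  1.1000e-03  1.3712e+00]
[[.75,.01,.01,.39,0,0,.001],[.75,0,.01,.39,0,0,.001],[.75,.01,.01,.39,0,0,.001],[.75,.01,.01,.39,0,0,.001]]
-20.070462938995952 -6.25903076696247
-18.92084838213286 -37.18603269260786
[(0.68, [192.0, 321.2])]
[(np.float64(29.16982173212592), np.float64(-5.0)), (np.float64(30.492791619465557), np.float64(-6.0)), (np.float64(31.292007033996477), np.float64(-5.5))]
```

Emit:
move_arm([
  [0.75,0.01,0.02,0.39,0,0,0.005],
  [0.75,0.01,0.01,0.39,0,0,0],
  [0.75,0,0.01,0.39,0,0,0],
  [0.75,0,0,0.39,0,0,0],
  [0.75,0,0,0,0,0,0],
  [0.4,0,0,0,0,0,0],
  [0.4,0,0,0,0,0,0],
  [0.4,0,0,0,0,0,0],
  [0.4,0,0,0,0,0,0],
  [0.4,0,0,0,0,0,0],
], force=30)

```text
time_s: 24.65
ee_pos: [0.5145, 0.3122, 0.0541]
eef_rot: [3.14, -0.001, 1.365]
force: [-1.1, 0.0, 6.0]
grip_width: 0.0495
grip_force: 30.0
```

Emit:
move_arm([
  [0.4,0,0,-0.2,0,0,0],
  [0.4,0,0,-0.4,0,0,0],
  [0.4,0,0,-0.4,0,0,0],
  [0.4,0,0,-0.4,0,0,0],
  [0.4,0,0,-0.5,0,0,0],
  [0.4,0,0,0,0,0,0],
  [0.4,0,0,0,0,0,0],
])

```text
time_s: 25.35
ee_pos: [0.5139, 0.3119, 0.1478]
eef_rot: [-3.142, 0.0, 1.365]
force: [-0.1, -0.6, -1.7]
grip_width: 0.0494
grip_force: 30.0
```

```bash
python3 plan.py .5287 -.0299 .147 1.433 9 0.4
```

```text
25.35 [0.5139 0.3119 0.1478] [-3.1416  0.      1.3648]
[[.4,-.74,.19,0,0,0,-.008],[.4,-.73,.18,0,0,0,-.008],[.4,-.74,.18,.01,0,0,-.008],[.4,-.75,.16,0,0,0,-.008],[.4,-.74,.17,0,0,0,-.008],[.4,-.74,.16,0,0,0,-.008],[.4,-.75,.15,0,0,0,-.008],[.4,-.74,.15,0,0,0,-.008],[.4,-.75,.14,.01,0,0,-.008]]
```

Emit:
move_arm([
  [0.4,-0.74,0.19,0,0,0,-0.008],
  [0.4,-0.73,0.18,0,0,0,-0.008],
  [0.4,-0.74,0.18,0,0,0,-0.008],
  [0.4,-0.75,0.16,0,0,0,-0.008],
  [0.4,-0.74,0.17,0,0,0,-0.008],
  [0.4,-0.74,0.16,0,0,0,-0.008],
  [0.4,-0.75,0.15,0,0,0,-0.008],
  [0.4,-0.74,0.15,0,0,0,-0.008],
  [0.4,-0.75,0.14,0,0,0,-0.008],
  [0.4,0,0,0,0,0,0],
  [0.4,0,0,0,0,0,0],
  [0.4,0,0,0,0,0,0],
])

```text
time_s: 26.55
ee_pos: [0.5287, -0.0291, 0.1473]
eef_rot: [-3.14, -0.0, 1.437]
force: [0.4, 0.3, -2.0]
grip_width: 0.0495
grip_force: 30.0
```

```bash
python3 plan.py .5287 -.0299 .12 1.433 1 0.4
```

```text
26.55 [ 0.5287 -0.0291  0.1473] [-3.1403e+00 -2.0000e-04  1.4374e+00]
[[.4,-.02,0,.55,-.001,0,.004]]
```

Emit:
move_arm([
  [0.4,-0.01,0,0.2,0,0,0.004],
  [0.4,0,0,0.2,0,0,0],
  [0.4,0,0,0.2,0,0,0],
  [0.4,0,0,0,0,0,0],
])

```text
time_s: 26.95
ee_pos: [0.5281, -0.03, 0.1161]
eef_rot: [-3.139, 0.0, 1.433]
force: [-0.1, 1.0, -1.2]
grip_width: 0.0492
grip_force: 30.0
```

Emit:
move_arm([
  [0.4,0,0,0.1,0,0,0],
  [0.4,0,0,0.1,0,0,0],
  [0.4,0,0,0,0,0,0],
])

```text
time_s: 27.25
ee_pos: [0.5288, -0.0304, 0.1075]
eef_rot: [-3.141, 0.0, 1.433]
force: [-1.0, 0.0, -1.4]
grip_width: 0.0495
grip_force: 30.0
```

Emit:
move_arm([
  [0.4,0,0,0.15,0,0,0],
  [0.4,0,0,0.2,0,0,0],
  [0.4,0,0,0.2,0,0,0],
  [0.4,0,0,0.2,0,0,0],
  [0.4,0,0,0.15,0,0,0],
  [0.4,0,0,0,0,0,0],
])

```text
time_s: 27.85
ee_pos: [0.5284, -0.0303, 0.0617]
eef_rot: [-3.14, 0.0, 1.433]
force: [1.7, -0.9, -0.9]
grip_width: 0.0495
grip_force: 30.0
```

Free. Now probe toward the narrow plate.

Emit:
move_arm([
  [0.4,0.05,0,0,0,0,0],
  [0.4,0.04,0,0,0,0,0],
  [0.4,0,0,0,0,0,0],
])

```text
time_s: 28.15
ee_pos: [0.5299, -0.0258, 0.0635]
eef_rot: [3.141, 0.0, 1.433]
force: [0.9, -1.4, -1.3]
grip_width: 0.0494
grip_force: 30.0
```

Emit:
move_arm([
  [0.4,0.02,0,0,0,0,0],
  [0.4,0.02,0,0,0,0,0],
  [0.4,0,0,0,0,0,0],
])

```text
time_s: 28.45
ee_pos: [0.53, -0.024, 0.0632]
eef_rot: [3.141, 0.0, 1.433]
force: [0.0, -2.2, -1.1]
grip_width: 0.0494
grip_force: 30.0
```

Emit:
move_arm([
  [0.4,0.02,0,0,0,0,0],
  [0.4,0.02,0,0,0,0,0],
  [0.4,0,0,0,0,0,0],
])

```text
time_s: 28.75
ee_pos: [0.5302, -0.0232, 0.0635]
eef_rot: [3.141, 0.002, 1.433]
force: [-3.0, -9.3, 4.3]
grip_width: 0.0495
grip_force: 30.0
```

Emit:
move_arm([
  [0.4,-0.08,0,0,0,0,0],
  [0.4,-0.08,0,0,0,0,0],
  [0.4,-0.03,0,0,0,0,0],
  [0.4,0,0,0,0,0,0],
])

```text
time_s: 29.15
ee_pos: [0.5288, -0.0315, 0.063]
eef_rot: [-3.141, -0.0, 1.432]
force: [0.2, 0.2, -1.9]
grip_width: 0.0492
grip_force: 30.0
```

Emit:
move_arm([
  [0.4,-0.02,0,0,0,0,0],
  [0.4,-0.02,0,0,0,0,0],
  [0.4,0,0,0,0,0,0],
])

```text
time_s: 29.45
ee_pos: [0.5286, -0.0334, 0.063]
eef_rot: [-3.142, -0.0, 1.433]
force: [0.3, 0.0, -1.6]
grip_width: 0.0489
grip_force: 30.0
```

Emit:
move_arm([
  [0.4,-0.02,0,0,0,0,0],
  [0.4,-0.02,0,0,0,0,0],
  [0.4,0,0,0,0,0,0],
])

```text
time_s: 29.75
ee_pos: [0.5283, -0.0354, 0.0631]
eef_rot: [3.142, -0.0, 1.433]
force: [0.1, 1.5, -2.5]
grip_width: 0.0492
grip_force: 30.0
```

Emit:
move_arm([
  [0.4,0.08,0,0.02,0,0,0],
  [0.4,0.08,0,0.02,0,0,0],
  [0.4,0.06,0,0.02,0,0,0],
  [0.4,0.01,0,0.02,0,0,0],
  [0.4,0,0,0.02,0,0,0],
  [0.4,0,0,0.02,0,0,0],
  [0.4,0,0,0,0,0,0],
])

```text
time_s: 30.45
ee_pos: [0.53, -0.0241, 0.0572]
eef_rot: [3.141, 0.0, 1.433]
force: [-0.2, -2.9, 1.1]
grip_width: 0.0492
grip_force: 30.0
```

Emit:
move_arm([
  [0.4,0,0,0.02,0,0,0],
  [0.4,0,0,0.02,0,0,0],
  [0.4,0,0,0,0,0,0],
])

```text
time_s: 30.75
ee_pos: [0.5302, -0.0241, 0.0568]
eef_rot: [3.141, 0.0, 1.433]
force: [-9.6, -2.9, 21.8]
grip_width: 0.0492
grip_force: 30.2
```

Emit:
move_arm([
  [0.4,0.02,0,-0.03,0,0,0],
  [0.4,0.01,0,0,0,0,0],
  [0.4,0,0,0,0,0,0],
])

```text
time_s: 31.05
ee_pos: [0.5302, -0.0237, 0.0572]
eef_rot: [3.141, 0.002, 1.433]
force: [-2.9, -9.9, 7.8]
grip_width: 0.0495
grip_force: 30.1
```

Emit:
move_arm([
  [0.7,0,0,0,0,0,0],
  [0.7,0,0,0,0,0,0],
  [0.7,0,0,0,0,0,0],
  [0.7,0,0,-0.2,0,0,0],
  [0.7,0,0,-0.4,0,0,0],
  [0.85,0,0,-0.5,0,0,0],
  [0.85,0,0,-0.5,0,0,0],
  [0.85,0,0,0,0,0,0],
])

```text
time_s: 31.85
ee_pos: [0.5317, -0.0225, 0.1404]
eef_rot: [3.136, -0.0, 1.433]
force: [0.8, -0.9, 0.1]
grip_width: 0.0793
grip_force: 0.0
```

```bash
python3 plan.py .5056 .2732 .135 1.366 8 0.85
```

```text
31.85 [ 0.5317 -0.0225  0.1404] [ 3.1359e+00 -4.0000e-04  1.4329e+00]
[[.85,.72,-.17,.01,.001,0,.008],[.85,.73,-.17,.02,.001,0,.008],[.85,.72,-.18,.01,.001,0,.008],[.85,.71,-.18,.01,.001,0,.008],[.85,.72,-.19,.02,.001,0,.008],[.85,.72,-.19,.01,.001,0,.008],[.85,.71,-.2,.01,.001,0,.008],[.85,.72,-.21,.02,.001,0,.008]]
```

Emit:
move_arm([
  [0.85,0.72,-0.17,0.01,0,0,0.008],
  [0.85,0.73,-0.17,0.02,0,0,0.008],
  [0.85,0.72,-0.18,0.01,0,0,0.008],
  [0.85,0.71,-0.18,0.01,0,0,0.008],
  [0.85,0.72,-0.19,0.02,0,0,0.008],
  [0.85,0.72,-0.19,0.01,0,0,0.008],
  [0.85,0.71,-0.2,0.01,0,0,0.008],
  [0.85,0.72,-0.21,0.02,0,0,0.008],
  [0.85,0,0,0,0,0,0],
  [0.85,0,0,0,0,0,0],
])

```text
time_s: 32.85
ee_pos: [0.5037, 0.2738, 0.1306]
eef_rot: [-3.141, 0.001, 1.37]
force: [-0.0, 0.4, -0.2]
grip_width: 0.0798
grip_force: 0.0
```

```bash
python3 plan.py .5056 .2732 .046 1.366 5 0.85
python3 - <<'E'
from station import ctrl
from h import *
p=ctrl.camera("scene")
for n in("plate_narrow","plate_wide","stop_block","wedge"):
    print(n,[(round(d["conf"],2),[round(float(v),1) for v in d["centre"]],int(d["mask"].sum())) for d in ctrl.cut_out(n,p)][:4])
E
```

```text
32.85 [0.5037 0.2738 0.1306] [-3.1409e+00  5.0000e-04  1.3704e+00]
[[.85,0,.01,.34,0,0,.001],[.85,0,.01,.34,0,0,.001],[.85,0,0,.34,0,0,.001],[.85,0,.01,.33,0,0,.001],[.85,0,.01,.34,0,0,.001]]
plate_narrow [(0.57, [185.0, 314.4], 40)]
plate_wide [(0.75, [194.3, 321.0], 426)]
stop_block [(0.92, [264.6, 446.7], 1049), (0.72, [201.4, 328.0], 425), (0.59, [216.7, 398.2], 696)]
wedge [(0.77, [165.7, 229.3], 362)]
```

Plates stand. Take the wedge.

Emit:
move_arm([
  [0.85,0,0.02,0.34,0,0,0.004],
  [0.85,0,0.01,0.34,0,0,0],
  [0.85,0,0.01,0.34,0,0,0],
  [0.85,0,0,0.33,0,0,0],
  [0.85,0,0,0.3,0,0,0],
  [0.85,0,0,0,0,0,0],
  [0.5,0,0,0,0,0,0],
  [0.5,0,0,0,0,0,0],
  [0.5,0,0,0,0,0,0],
  [0.5,0,0,0,0,0,0],
  [0.5,0,0,0,0,0,0],
  [0.5,0,0,0,0,0,0],
], force=60)

```text
time_s: 34.3
ee_pos: [0.5061, 0.2732, 0.0493]
eef_rot: [3.141, -0.0, 1.365]
force: [-3.6, 0.4, 6.3]
grip_width: 0.0553
grip_force: 60.0
```

Emit:
move_arm([
  [0.5,0,0,-0.2,0,0,0],
  [0.5,0,0,-0.4,0,0,0],
  [0.5,0,0,-0.4,0,0,0],
  [0.5,0,0,-0.4,0,0,0],
  [0.5,0,0,-0.4,0,0,0],
  [0.5,0,0,-0.35,0,0,0],
  [0.5,0,0,0,0,0,0],
  [0.5,0,0,0,0,0,0],
])

```text
time_s: 35.1
ee_pos: [0.506, 0.2729, 0.1557]
eef_rot: [3.142, 0.0, 1.365]
force: [0.1, -0.4, -1.9]
grip_width: 0.0555
grip_force: 60.0
```

```bash
python3 plan.py .5268 -.0438 .157 1.433 8 0.5
```

```text
35.1 [0.506  0.2729 0.1557] [3.1416e+00 1.0000e-04 1.3648e+00]
[[.5,-.76,.21,0,0,0,-.009],[.5,-.77,.21,-.01,0,0,-.009],[.5,-.77,.2,0,0,0,-.009],[.5,-.77,.19,0,0,0,-.009],[.5,-.77,.19,-.01,0,0,-.009],[.5,-.77,.17,0,0,0,-.009],[.5,-.78,.17,0,0,0,-.009],[.5,-.77,.17,0,0,0,-.009]]
```

Emit:
move_arm([
  [0.5,-0.76,0.21,-0.05,0,0,-0.009],
  [0.5,-0.77,0.21,-0.05,0,0,-0.009],
  [0.5,-0.77,0.2,0,0,0,-0.009],
  [0.5,-0.77,0.19,0,0,0,-0.009],
  [0.5,-0.77,0.19,0,0,0,-0.009],
  [0.5,-0.77,0.17,0,0,0,-0.009],
  [0.5,-0.78,0.17,0,0,0,-0.009],
  [0.5,-0.77,0.17,0,0,0,-0.009],
  [0.5,0,0,0,0,0,0],
  [0.5,0,0,0,0,0,0],
  [0.5,0,0,0,0,0,0],
])

```text
time_s: 36.2
ee_pos: [0.5267, -0.0427, 0.1604]
eef_rot: [-3.14, -0.0, 1.437]
force: [0.6, 0.3, -1.8]
grip_width: 0.0554
grip_force: 60.0
```

```bash
python3 plan.py .5268 -.0438 .134 1.433 1 0.5
python3 - <<'E'
from station import ctrl
from h import *
p=ctrl.camera("scene")
for n in("plate_narrow","plate_wide","stop_block","wedge"):
    print(n,[(round(d["conf"],2),[round(float(v),1) for v in d["centre"]],int(d["mask"].sum())) for d in ctrl.cut_out(n,p)][:4])
E
```

```text
36.2 [ 0.5267 -0.0427  0.1604] [-3.1405e+00 -2.0000e-04  1.4373e+00]
[[.5,-.02,.01,.53,-.001,0,.004]]
plate_narrow [(0.55, [205.0, 314.4], 34), (0.28, [193.3, 321.3], 409)]
plate_wide [(0.56, [190.0, 322.2], 387)]
stop_block [(0.82, [263.6, 447.3], 1083), (0.81, [204.1, 330.6], 391), (0.59, [217.4, 397.1], 689)]
wedge [(0.58, [155.0, 328.7], 803), (0.53, [225.3, 239.4], 366), (0.4, [202.3, 312.7], 40)]
```

Emit:
move_arm([
  [0.5,-0.01,0.01,0.2,0,0,0.004],
  [0.5,0,0,0.2,0,0,0],
  [0.5,0,0,0.15,0,0,0],
  [0.5,0,0,0,0,0,0],
])

```text
time_s: 36.85
ee_pos: [0.5267, -0.0439, 0.1319]
eef_rot: [-3.139, -0.0, 1.433]
force: [0.0, 0.4, -1.5]
grip_width: 0.0558
grip_force: 60.0
```

Emit:
move_arm([
  [0.5,0,0,0.08,0,0,0],
  [0.5,0,0,0.06,0,0,0],
  [0.5,0,0,0.06,0,0,0],
  [0.5,0,0,0,0,0,0],
])

```text
time_s: 37.25
ee_pos: [0.5273, -0.044, 0.1232]
eef_rot: [-3.141, -0.0, 1.433]
force: [-0.3, 0.5, -1.7]
grip_width: 0.0554
grip_force: 60.0
```

Emit:
move_arm([
  [0.5,0,0,0.08,0,0,0],
  [0.5,0,0,0.08,0,0,0],
  [0.5,0.02,0,0,0,0,0],
  [0.5,0.02,0,0,0,0,0],
  [0.5,0,0,0,0,0,0],
])

```text
time_s: 37.75
ee_pos: [0.5278, -0.042, 0.1156]
eef_rot: [3.141, 0.0, 1.433]
force: [-0.0, -0.8, -1.6]
grip_width: 0.0553
grip_force: 60.0
```

Emit:
move_arm([
  [0.5,0.02,0,0,0,0,0],
  [0.5,0.01,0,0,0,0,0],
  [0.5,0,0,0,0,0,0],
])

```text
time_s: 38.05
ee_pos: [0.528, -0.0407, 0.1157]
eef_rot: [3.141, 0.0, 1.433]
force: [-1.1, -0.6, -0.6]
grip_width: 0.0549
grip_force: 60.0
```

Emit:
move_arm([
  [0.5,0.02,0,0,0,0,0],
  [0.5,0,0,0.06,0,0,0],
  [0.5,0,0,0.04,0,0,0],
  [0.5,0,0,0,0,0,0],
])

```text
time_s: 38.45
ee_pos: [0.5279, -0.0398, 0.1101]
eef_rot: [-3.141, 0.0, 1.433]
force: [0.4, -4.5, -3.6]
grip_width: 0.0551
grip_force: 60.0
```

Emit:
move_arm([
  [0.5,0,0,0.06,0,0,0],
  [0.5,0,0,0.04,0,0,0],
  [0.5,0,0,0.04,0,0,0],
  [0.5,0,0,0,0,0,0],
])

```text
time_s: 38.85
ee_pos: [0.5283, -0.0397, 0.1037]
eef_rot: [3.141, 0.0, 1.433]
force: [1.8, -4.3, 0.7]
grip_width: 0.0551
grip_force: 60.0
```

Emit:
move_arm([
  [0.5,0,0,0.04,0,0,0],
  [0.5,0,0,0.04,0,0,0],
  [0.5,0,0,0.04,0,0,0],
  [0.5,0,0,0,0,0,0],
])

```text
time_s: 39.25
ee_pos: [0.5287, -0.0394, 0.0987]
eef_rot: [3.14, -0.0, 1.433]
force: [-1.7, -2.1, 12.3]
grip_width: 0.0556
grip_force: 60.0
```

Emit:
move_arm([
  [0.5,0,0,0.03,0,0,0],
  [0.5,0,0,0.03,0,0,0],
  [0.5,0,0,0,0,0,0],
])

```text
time_s: 39.55
ee_pos: [0.5294, -0.0392, 0.0974]
eef_rot: [3.137, -0.001, 1.433]
force: [-5.6, 0.7, 27.8]
grip_width: 0.0555
grip_force: 60.0
```

Emit:
move_arm([
  [0.5,0,0,0.02,0,0,0],
  [0.5,0,0,0.02,0,0,0],
  [0.5,0,0,0,0,0,0],
  [0.5,0,0,0,0,0,0],
])

```text
time_s: 39.95
ee_pos: [0.5299, -0.0391, 0.0968]
eef_rot: [3.136, -0.001, 1.433]
force: [-9.0, 2.8, 41.6]
grip_width: 0.0558
grip_force: 60.1
```

Emit:
move_arm([
  [0.5,0,0,0,0,0,0],
  [0.5,0,0,0,0,0,0],
  [0.5,0,0,0,0,0,0],
  [0.5,0,0,0,0,0,0],
  [0.5,0,0,0,0,0,0],
  [0.5,0,0,0,0,0,0],
  [0.5,0,0,0,0,0,0],
  [0.5,0,0,0,0,0,0],
])

```text
time_s: 40.75
ee_pos: [0.5299, -0.0391, 0.0968]
eef_rot: [3.136, -0.001, 1.433]
force: [-9.5, 3.0, 42.0]
grip_width: 0.0551
grip_force: 60.1
```

Run:
```python
from station import ctrl
from h import *
p=ctrl.camera("scene"); o=ctrl.get_obs(); print(o["force"].round(1),o["moment"].round(2))
fx=(.5271,-.0148,-.1388)
for n,b in(("plate_narrow",box(-22,22,-5,5,30,105)),("plate_wide",box(-25,25,-15.5,-5.5,30,105)),("stop_block",box(-18,18,-63,-27,30,85)),("wedge",box(-28,28,-40,-16,115,150)),("fence",FENCE(14))):
    print(n,"pred",proj(p,place(b,*fx)).mean(0).round(1),[(round(d["conf"],2),[round(float(v),1) for v in d["centre"][::-1]],int(d["mask"].sum())) for d in ctrl.cut_out(n,p)][:3])
```

```text
[-9.   3.  42.4] [ 0.05  2.57 -0.  ]
plate_narrow pred [319.8 196. ] [(0.63, [241.9, 225.6], 310), (0.46, [323.1, 218.4], 1965)]
plate_wide pred [322.9 197.3] [(0.57, [317.6, 203.2], 238), (0.55, [329.3, 180.0], 654)]
stop_block pred [333.3 206. ] [(0.85, [329.4, 203.5], 461), (0.68, [445.7, 262.7], 1070), (0.62, [398.2, 219.6], 716)]
wedge pred [328.8 172.7] [(0.73, [447.0, 229.0], 486)]
fence pred [316.3 198.6] [(0.55, [307.3, 204.6], 171)]
```

Everything is stable: the push holds at 42 N, the plates and block sit where expected, and the wedge is jammed about 25 mm above the floor.

```bash
python3 -c "
from station import ctrl
print(ctrl.hand_in())"
```

```text
the job is handed in; nothing more can be done
None
```

The stop block is fully seated and released, both plates stand against the fence (the gap needed the wide one too), and I handed in at about 41 s still holding the wedge, jammed about 25 mm above the gap floor under a steady 42 N push; no verdict came back, and I did not re-check the tape roll, die and spanner, though no move went near them.

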